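# Roll the sample bottles onto the labelling line

## Robot

A 6-joint arm with a two-finger parallel gripper is mounted at the origin on the work surface. World frame = base frame: x ahead of the robot, y to its left, z up, the work surface at z = 0. Lengths are in mm, angles in rad, forces in N, time in s.
With the tool pointing down it reaches from about 325 to 875 mm from the base axis. Payload 4.4 kg.
Tool frame: the origin (TCP) lies at the very end of the fingers, on their centre line; the grasp point (between the pads) lies 19 mm behind it; z points along the fingers, y is the direction in which the jaws open and shut (so a half turn about z gives the same grasp; the last joint's range is limited). The gripper opens to 85 mm and grips with 20 to 120 N. Pads are 22 mm wide; open, the fingers measure 114 mm over their backs; the gripper's body (76 mm by 85 mm) begins 54 mm behind the grasp point. The pads swing forward as they close: fully open they stand 13 mm farther back than shut.
Start: joints at [-1.27, 0.207, 1.542, -0, 1.393, -0.15], TCP at [251.025, -517.314, 206.982] pointing down, gripper open.
Joint ranges: [-2.73, 2.73], [-0.86, 2.22], [0.23, 2.46], [-1.11, 4.25], [0.08, 2.63], [-2.82, 2.82]. Speed limits (rad/s): [2.79, 2.79, 3.14, 3.14, 3.14, 3.14].

## Interface

Orientations are given as a unit quaternion [x, y, z, w].
In Python, from workcell import ctrl, optics gives the robot as it stands. The module is installed in compiled form; this text tells all that it offers.
- The arm moves only by the shell command python3 -m handwheel 'ROWS' [OPENING] [FORCE]. ROWS is JSON, one flat list of numbers, 4 for each row, row after row: the shift along the world's x, y, z in mm, then the turn about the world's z in rad. A call has 1 to 12 rows; each row is the pose to reach, as a shift and turn from the pose commanded when the call began; what a row does not reach only later rows make up. A row lasts 1/8 s, in which the tool goes at most 62.5 mm and 10.7 degrees, less where a joint would pass 70% of its speed; a pose out of reach is approached as far as the arm can. A call with a gripper value outside its range is refused whole. OPENING is the opening, from 0 (shut) to 1 (fully open), set as the call begins (- or left out, the last holds). The fingers move at their own pace and stop on an object; FORCE is the grip in N (left out, the last holds). Time passes only in rows, so rows that repeat a pose let the fingers close. It gives the time, the measured TCP pose, the force and the opening at its end, in the units of the state.
- ctrl.observe(): the state, without advancing time (a new reading comes with each control period).
- optics.get_image(name): name is "side" or "top"; returns a dict with "frame" (480x640x3 uint8, red, green, blue), "intrinsics" (3x3 intrinsics, pixels), "D" ([k1, k2, p1, p2, k3] as OpenCV has them; the pictures are not rectified), "R" (3x3) and "t" (3): a world point X has camera coordinates R X + t. Camera axes: x right, y down, z forward; pixel columns grow to the right and rows downward; lengths in mm; the calibration is good to about 2 mm. A picture is of the moment at which its call begins. There is no depth.
- ctrl.finish_job(): hands the job in, once; it reports no verdict.
The state is a dict: "t": time; "q": joint angles; "qd": joint speeds; "effort": joint torques, N m; "eef_pos": TCP position; "tcp_rot": TCP orientation; "force": force on the tool from outside, world axes, zero at the start; "moment": the same for the moment, N m; "width": finger opening in mm.
Only numpy, scipy, OpenCV 4.12 (cv2) and the standard library are available. Lean on these libraries where they do the work, as an engineer would, in place of code of your own. Each camera call takes 0.05 s, during which the arm holds its last target.

## Task

In the labelling tray, roll the lying amber bottle onto the black line and let it come to rest there, then roll the lying green bottle onto the same line, so that both lie along the line, each centred over it. They lie close to the rim with no room behind them, so push the top of each sideways with a fingertip so that it turns over as it goes and does not just skid. Do not grip, lift or stand up a bottle, and leave the standing vials, bottle, jar and beaker where they are.

Things in the scene. Friction and masses are not known exactly. Their poses are not given: they have to be found in the camera images.
- amber_bottle: amber bottle with black cap, lying in the tray roughly along the line: glass 32 mm in diameter, 64 mm long, then 24 mm of narrower neck and cap at +y; 75 g or so. Origin on its axis, mid-glass, 16 mm above the tray floor; y along the axis, z up at the start (turns as it rolls). A fingertip pressed lightly on its top and moved sideways rolls it half as far; let go, it stops within a few mm.
- green_bottle: dark green bottle with white cap, lying in the tray roughly along the line: glass 32 mm in diameter, 64 mm long, then 24 mm of narrower neck and cap at +y; 75 g or so. Origin on its axis, mid-glass, 16 mm above the tray floor; y along the axis, z up at the start (turns as it rolls). A fingertip pressed lightly on its top and moved sideways rolls it half as far; let go, it stops within a few mm.
- line (a point): middle of the black line (8 mm wide, 330 mm long, printed flat) on the floor of the fixed grey tray, 8 mm above the bench. y runs along the line, x across it (away from the robot), z up. The tray, centred here, is 400 mm along y, 156 mm along x; its 5 mm thick rim stands 20 mm above its floor. One bottle lies on each side of the line, on opposite halves.
- vial_a: clear vial, black cap, 24 mm across, 66 mm tall, standing in the left end of the tray; origin at the centre of its underside. Leave it alone.
- vial_b: amber vial, white cap, 24 mm across, 66 mm tall, standing in the right end of the tray; origin at the centre of its underside. Leave it alone.
- bottle_c: amber bottle, white cap, 38 mm across, 99 mm tall, standing on the bench to the left; origin at the centre of its underside. Leave it alone.
- jar_d: clear jar, black cap, 52 mm across, 74 mm tall, standing on the bench to the right; origin at the centre of its underside. Leave it alone.
- vial_e: green vial, black cap, 26 mm across, 74 mm tall, standing on the bench to the left; origin at the centre of its underside. Leave it alone.
- beaker: open glass beaker, 64 mm across, 70 mm tall, standing on the bench to the right; origin at the centre of its underside. Leave it alone.
Mind the look-alikes: they are no part of the job. What is shaped like the amber_bottle but pink is not meant.

How it is judged (in metres and radians):
On the way, in this order (a step that is already met when the one before it is completed fails the run):
1. the amber bottle has turned over as it rolls (angle between amber_bottle's own z axis and vertical above 1.8 rad), for 0.02 s.
2. the amber bottle rests along the line (x of amber_bottle in the frame of line between -0.007 and 0.007 m and y of amber_bottle in the frame of line between -0.135 and 0.135 m and height (world z) of amber_bottle between 0.02 and 0.028 m and angle between the y axis of amber_bottle and the y axis of line, either way round below 0.2 rad and linear speed of amber_bottle below 0.02 m/s), for 0.2 s.
3. then the green bottle has turned over as it rolls (angle between green_bottle's own z axis and vertical above 1.8 rad), for 0.02 s.
At the end, for the whole second after the job is handed in: both bottles lie on the tray floor at rest, each axis within 7 mm of the line's centre and within 0.2 rad of its direction, and the middle of the glass within 135 mm of the line's middle (all of step 2 and x of green_bottle in the frame of line between -0.007 and 0.007 m and y of green_bottle in the frame of line between -0.135 and 0.135 m and height (world z) of green_bottle between 0.02 and 0.028 m and angle between the y axis of green_bottle and the y axis of line, either way round below 0.2 rad and linear speed of green_bottle below 0.02 m/s); the robot touches nothing.
It fails at once if the amber bottle is lifted, stood up or pushed out of the tray (height (world z) of amber_bottle above 0.032 m or height (world z) of amber_bottle below 0.016 m).
It fails at once if the green bottle is lifted, stood up or pushed out of the tray (height (world z) of green_bottle above 0.032 m or height (world z) of green_bottle below 0.016 m).
It fails at once if a standing bystander is disturbed (moved 20 mm or tipped 0.3 rad) (distance of any of vial_a, vial_b, bottle_c, jar_d, vial_e, beaker from where it was at the start of the episode above 0.02 m or angle between any of vial_a, vial_b, bottle_c, jar_d, vial_e, beaker's own z axis and vertical above 0.3 rad).
It also fails if it takes over 72 s, if anything falls off the work surface, if the arm or the gripper's body presses on something with over 40 N, if the wrist force passes 120 N, or if a joint passes its speed limit or range.

## Working session

There is one attempt and no reset: what is moved stays moved. The work goes in short steps, Python scripts to look and compute and a shell command to move; the robot and the scene stay as the last step left them, time stands still between calls to the robot, and variables do not carry over. Pictures are saved under pics/ and viewed, and the job is handed in when it is done.

```bash
mkdir -p pics; cat > h.py <<'E'
import numpy as np,cv2
from workcell import ctrl,optics
def cam(n):
    d=optics.get_image(n); return d
def ray(d,uv,z):
    K=np.array(d["intrinsics"],float);D=np.array(d["D"],float);R=np.array(d["R"]);t=np.array(d["t"]).ravel()
    p=cv2.undistortPoints(np.array(uv,float).reshape(-1,1,2),K,D).reshape(-1,2)
    c=-R.T@t
    out=[]
    for a in p:
        v=R.T@np.array([a[0],a[1],1]); out.append(c+v*(z-c[2])/v[2])
    return np.array(out)
def proj(d,X):
    R=np.array(d["R"],float)
    return cv2.projectPoints(np.array(X,float).reshape(-1,1,3),cv2.Rodrigues(R)[0],np.array(d["t"],float).reshape(3,1),np.array(d["intrinsics"],float),np.array(d["D"],float))[0].reshape(-1,2)
def save(d,f,crop=None,s=1):
    im=np.array(d["frame"])[:,:,::-1]
    if crop: x0,y0,x1,y1=crop; im=im[y0:y1,x0:x1]
    cv2.imwrite(f,cv2.resize(im,None,fx=s,fy=s,interpolation=cv2.INTER_CUBIC))
E
python3 - <<'E'
from h import *
for n in("top","side"):
    d=cam(n);save(d,f"pics/{n}0.png");R=np.array(d["R"]);print(n,-R.T@np.array(d["t"]).ravel(),R.round(2).tolist())
s=ctrl.observe();print(s["t"],s["eef_pos"],s["tcp_rot"],s["width"],s["force"])
E
```

```text
top [ 361.58202291  -23.66678272 1252.66077687] [[-0.0, -1.0, -0.0], [-0.99, 0.0, -0.12], [0.12, -0.0, -0.99]]
side [177.03748497 962.967969   710.90049398] [[-0.95, -0.32, -0.01], [-0.16, 0.51, -0.85], [0.28, -0.8, -0.53]]
0.1 [ 250.80486818 -516.59692299  205.92429634] [ 9.74597555e-01  2.23960931e-01 -6.85152633e-05 -1.05031742e-03] 85.73383401586337 [0.18935608 0.01543855 0.60098524]
```

View pics/top0.png

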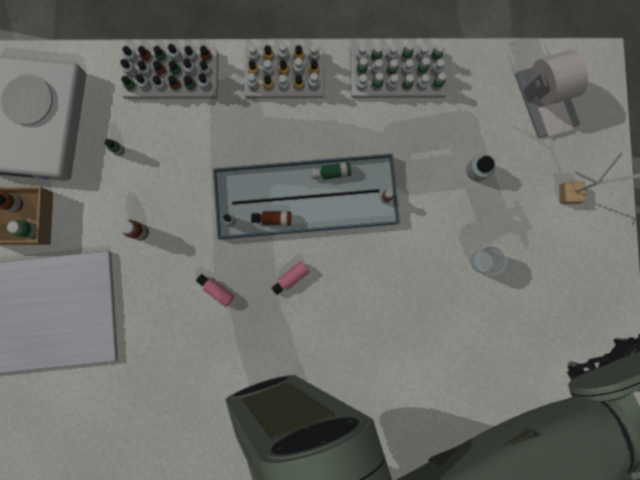

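View pics/side0.png

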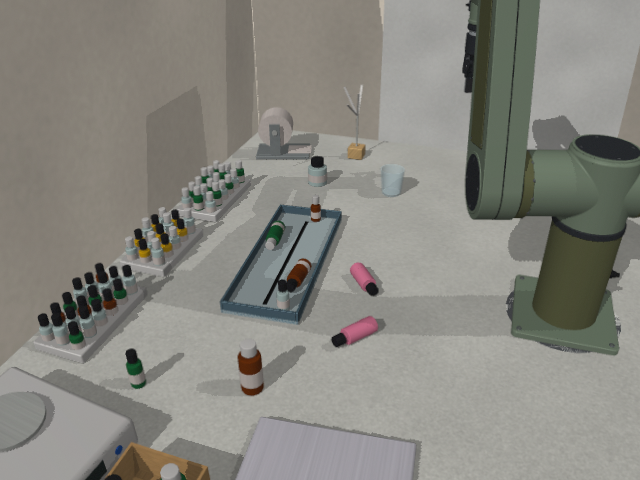

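The top view shows the tray at about (215–398, 155–238). The amber bottle is at about (272, 218) on the near side of the line, and the green one is at about (333, 171) on the far side. I'll enlarge this area.

```bash
python3 - <<'E'
from h import *
d=cam("top");save(d,"pics/top1.png",(208,145,408,245),4)
d=cam("side");save(d,"pics/side1.png",(215,195,350,325),4.5)
E
```

```text
(no output)
```

View pics/top1.png

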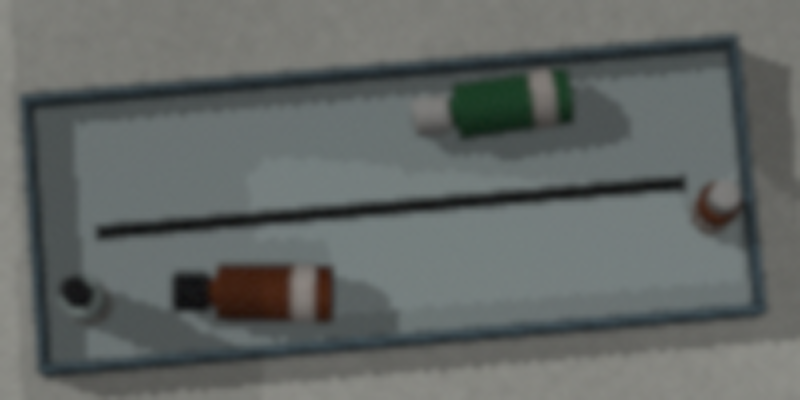

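View pics/side1.png

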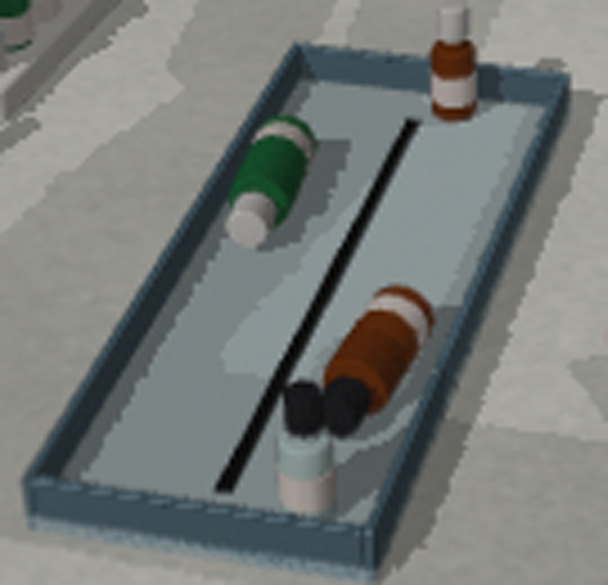

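```bash
cat >> h.py <<'E'
def c2p(pts,x0,y0,s): return (np.array(pts,float)+.5)/s-.5+np.array([x0,y0])
E
python3 - <<'E'
from h import *
d=cam("top");f=lambda p,z:ray(d,c2p(p,208,145,4),z)
L=f([(98,233),(684,183)],8);m=L.mean(0);u=(L[0]-L[1])/np.linalg.norm(L[0]-L[1]);n=np.array([u[1],-u[0],0])
print("line",L.round(1),m.round(1),np.linalg.norm(L[0]-L[1]),"yaw",np.arctan2(-u[0],u[1]))
C=f([(28,98),(735,42),(760,310),(45,372)],28);print("rim",C.round(1),C.mean(0).round(1))
for nm,P in dict(amber=[(216,292),(332,295),(173,292)],green=[(453,109),(572,96),(413,115)]).items():
    a=f(P,24);c=a[:2].mean(0);v=a[0]-a[1]
    print(nm,a.round(1).tolist(),"len",np.linalg.norm(v),"ctr",c,"line x,y",(c-m)@n,(c-m)@u,"yaw",np.arctan2(-v[0],v[1]))
d2=cam("side");g=lambda p,z:ray(d2,c2p(p,215,195,4.5),z)
L2=g([(223,488),(413,122)],8);print("side line",L2.round(1),L2.mean(0))
for nm,P in dict(amber=[(357,378),(402,310)],green=[(262,188),(292,138)]).items(): print(nm,g(P,24).round(1),g(P,24).mean(0))
for nm,P in dict(a=(305,515),b=(455,115)).items(): print(nm,g([P],8).round(1))
s=ctrl.observe();print(s["t"])
E
```

```text
line [[ 560.4  154.5    8. ]
 [ 587.6 -172.8    8. ]] [574.   -9.1   8. ] 328.4420212465721 yaw 0.08295077035094298
rim [[ 632.9  191.4   28. ]
 [ 663.2 -200.    28. ]
 [ 513.5 -210.8   28. ]
 [ 480.7  179.5   28. ]] [572.6 -10.   28. ]
amber [[524.9, 87.0, 24.0], [523.0, 23.3, 24.0], [525.0, 110.6, 24.0]] len 63.700362142916276 ctr [523.96026794  55.18083378  24.        ] line x,y -44.57625407770362 68.24521960950527 yaw -0.029348739452542936
green [[626.7, -43.6, 24.0], [633.9, -109.6, 24.0], [623.4, -21.4, 24.0]] len 66.40318423471264 ctr [630.30531026 -76.58739909  24.        ] line x,y 50.48538104445764 -71.88122595130503 yaw 0.10753193805051867
side line [[ 562.2  154.7    8. ]
 [ 587.9 -167.5    8. ]] [575.06287499  -6.42037866   8.        ]
amber [[527.   80.9  24. ]
 [525.8  23.8  24. ]] [526.38402049  52.34490432  24.        ]
green [[ 629.2  -56.8   24. ]
 [ 633.  -107.3   24. ]] [631.08482188 -82.00866989  24.        ]
a [[521.5 160.9   8. ]]
b [[ 568.8 -181.4    8. ]]
0.3
```

The top view measures out sensibly: line 328 mm long (330 given) and glass 64 and 66 mm long (64 given), and the side camera agrees within about 2 mm. Amber is at x' ≈ -44 and green at +50. I'll shut the gripper and go above the amber bottle with the jaw axis across it.

```bash
python3 -m handwheel '[40,80,0,0.15, 80,160,0,0.3, 110,220,0,0.45, 140,280,0,0.6, 165,340,0,0.75, 190,400,0,0.9, 215,460,-20,1.05, 240,520,-60,1.14, 264,571,-100,1.14, 264,571,-120,1.14, 264,571,-127,1.14, 264,571,-127,1.14]' 0 20; python3 -c "
from workcell import ctrl
s=ctrl.observe();print(s['q'],s['force'],s['eef_pos'],s['tcp_rot'],s['width'])"
```

```text
t: 1.8
eef_pos: [512.8, 55.5, 77.2]
tcp_rot: [0.698, 0.716, -0.002, -0.002]
force: [-0.4, -0.3, 0.4]
width: 0.2
[-6.00620717e-02  2.35047897e-01  1.79969565e+00  4.94142015e-05
  1.11312087e+00 -8.46245461e-02] [-0.36565624 -0.31187877  0.37651499] [512.76953953  55.53573905  77.18087217] [ 0.69837396  0.71572619 -0.00203459 -0.00238635] 0.2316728591408336
```

```bash
python3 -m handwheel '[0,0,0,0, 0,0,0,0]'; python3 - <<'E'
from h import *
s=ctrl.observe();print(s["t"],s["eef_pos"],s["force"])
d=cam("top");save(d,"pics/t2.png",(188,125,428,305),3.3)
e=cam("side");save(e,"pics/s2.png",(200,120,380,320),3)
for a in range(3):print(ctrl.observe()["eef_pos"])
p=s["eef_pos"];print(proj(d,[p]),((proj(e,[p])-[200,120]+.5)*3-.5))
E
```

```text
t: 2.05
eef_pos: [516.1, 52.6, 81.6]
tcp_rot: [0.7, 0.714, 0.001, 0.001]
force: [0.3, -0.7, 0.0]
width: 0.0
2.05 [516.09187562  52.55248144  81.56184673] [ 0.3479504  -0.65619925  0.01211589]
[515.90500716  52.66229235  81.38665236]
[515.90500716  52.66229235  81.38665236]
[515.90500716  52.66229235  81.38665236]
[[275.6136118  218.12530973]] [[310.34006214 386.12050052]]
```

View pics/s2.png

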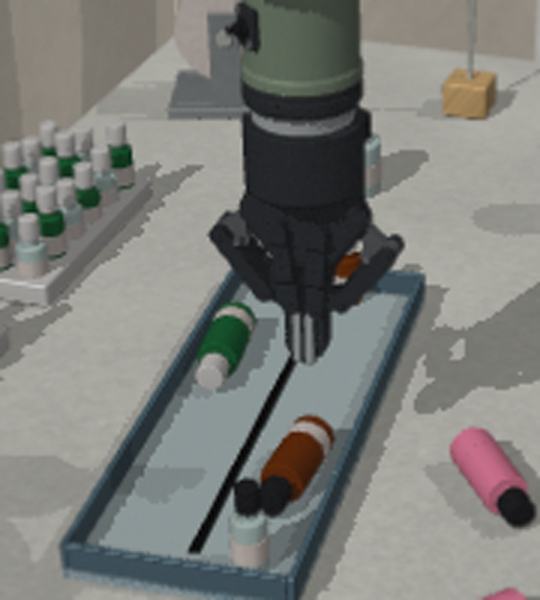

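View pics/t2.png

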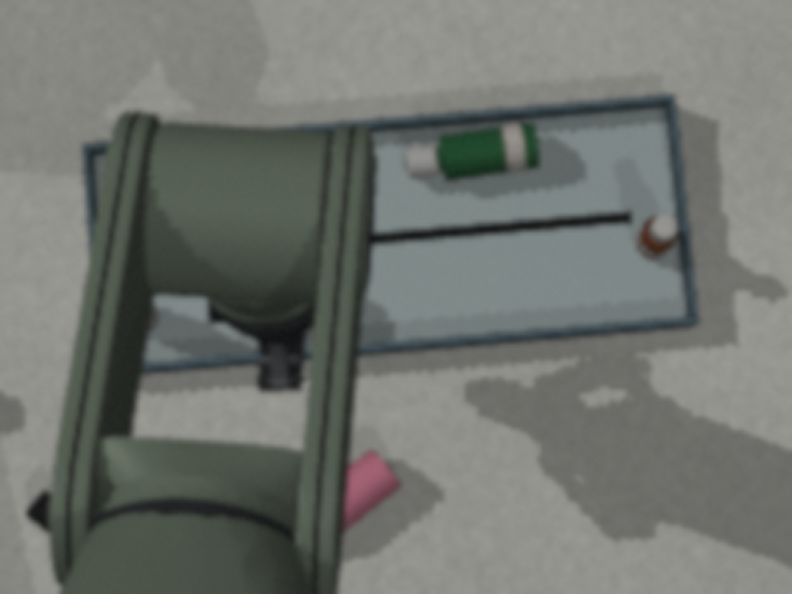

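```bash
python3 - <<'E'
from h import *
e=cam("side");save(e,"pics/s3.png",(265,185,345,255),9)
for z in (81,86,91,96,100):print(z,((proj(e,[[516,52.6,z]])-[265,185]+.5)*9-.5).round())
E
```

```text
81 [[347. 577.]]
86 [[347. 558.]]
91 [[346. 539.]]
96 [[346. 520.]]
100 [[346. 504.]]
```

View pics/s3.png

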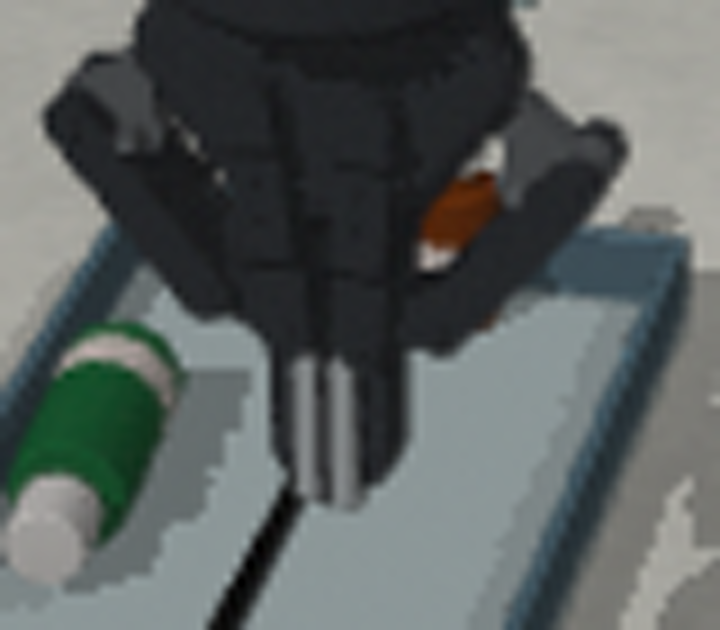

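The side view shows the shut fingertips at about (330, 505) in the crop. That is about 20 mm higher than the reported TCP, so I don't fully trust the reported z. I'll go down in small steps and watch the force.

```bash
python3 -m handwheel '[2,1,-15,0, 4,1,-30,0, 4,1,-36,0, 4,1,-36,0, 4,1,-36,0]'; python3 - <<'E'
from h import *
s=ctrl.observe();print(s["force"],s["eef_pos"])
e=cam("side");save(e,"pics/s4.png",(265,205,345,285),7.5)
print(((proj(e,[s["eef_pos"]])-[265,205]+.5)*7.5-.5).round())
E
```

```text
t: 2.82
eef_pos: [519.2, 54.7, 44.0]
tcp_rot: [0.7, 0.715, 0.0, 0.0]
force: [0.8, 0.6, -0.1]
width: -0.1
[ 0.76223707  0.64637738 -0.10286728] [519.24147666  54.72833637  44.04726533]
[[278. 447.]]
```

View pics/s4.png

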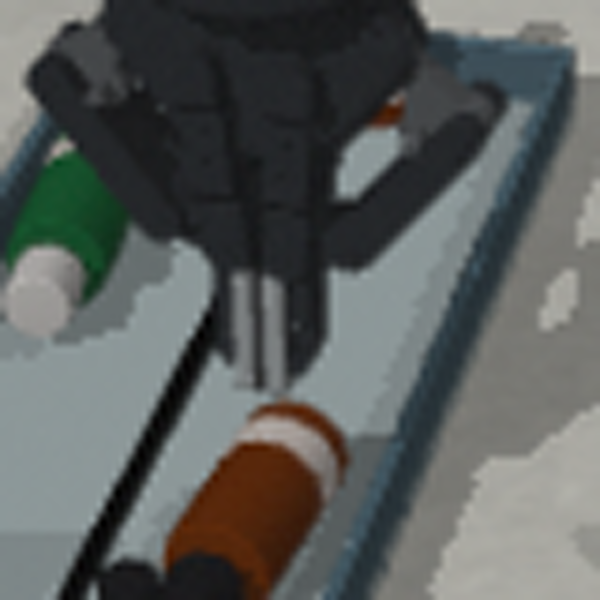

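```bash
python3 - <<'E'
from h import *
d=cam("top");save(d,"pics/t5.png",(208,165,338,265),6)
s=ctrl.observe()
p=np.array(s["eef_pos"])
for dz in (0,19,70):print(((proj(d,[p+[0,0,dz]])-[208,165]+.5)*6-.5).round())
E
```

```text
[[409. 325.]]
[[405. 318.]]
[[396. 299.]]
```

View pics/t5.png

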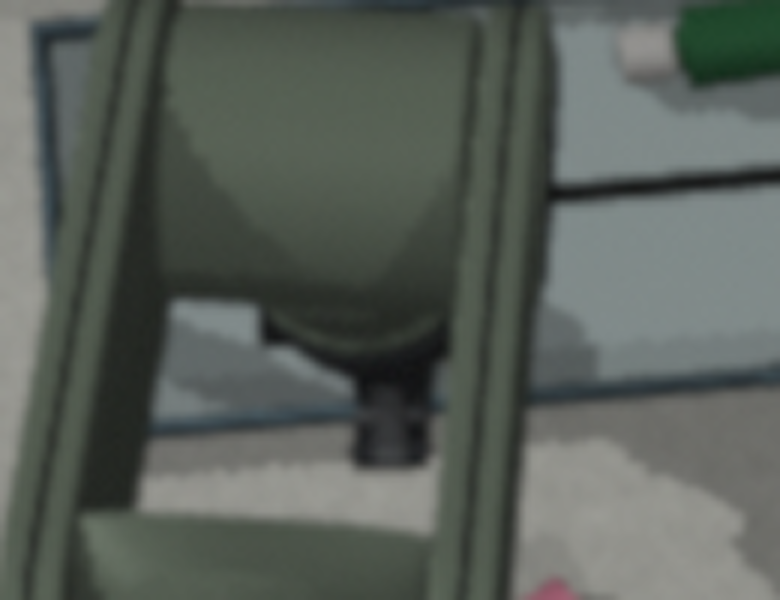

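Both views agree that the fingertip is over mid-glass. It still looks about 17 mm higher than the reported TCP. I'll keep going down by feel.

```bash
python3 -m handwheel '[0,0,-2,0, 0,0,-4,0, 0,0,-4,0]'; python3 -m handwheel '[0,0,-2,0, 0,0,-2,0]'
```

```text
t: 3.3
eef_pos: [518.8, 54.7, 39.8]
tcp_rot: [0.7, 0.715, -0.0, -0.0]
force: [-0.2, -0.1, -0.3]
width: -0.1
t: 3.55
eef_pos: [518.8, 54.7, 37.8]
tcp_rot: [0.7, 0.714, -0.0, -0.0]
force: [-0.2, 0.7, 0.0]
width: 0.0
```

No contact at 38, though the bottle top is at 40, so the real tip is higher than the reported TCP. Continuing down.

```bash
for i in 1 2; do :; done; python3 -m handwheel '[0,0,-2,0, 0,0,-4,0, 0,0,-4,0]'; python3 -m handwheel '[0,0,-2,0, 0,0,-4,0, 0,0,-4,0]'
```

```text
t: 3.92
eef_pos: [518.8, 54.7, 33.7]
tcp_rot: [0.7, 0.715, -0.0, -0.0]
force: [0.1, 0.1, 0.4]
width: 0.2
t: 4.3
eef_pos: [518.8, 54.7, 29.7]
tcp_rot: [0.7, 0.714, -0.0, -0.0]
force: [-0.6, 0.9, 0.8]
width: -0.1
```

```bash
python3 -m handwheel '[0,0,-2,0, 0,0,-2,0]';python3 - <<'E'
from h import *
s=ctrl.observe();print(s["force"],s["eef_pos"])
e=cam("side");save(e,"pics/s6.png",(265,205,345,285),7.5)
E
```

```text
t: 4.55
eef_pos: [518.9, 54.7, 27.8]
tcp_rot: [0.7, 0.715, -0.0, -0.0]
force: [0.3, 0.5, 0.2]
width: -0.1
[0.28028112 0.53672755 0.23156815] [518.85815722  54.70496675  27.79641045]
```

View pics/s6.png

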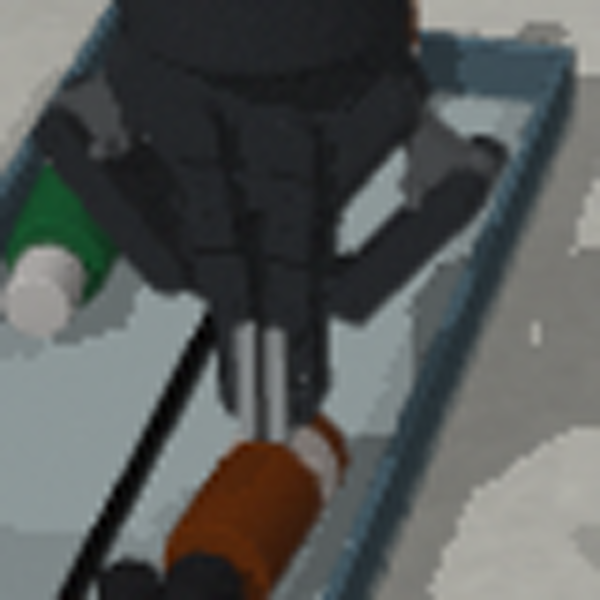

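```bash
python3 - <<'E'
from h import *
e=cam("side")
q=lambda X:((proj(e,X)-[265,205]+.5)*7.5-.5).round().tolist()
print(q([[525,y,40] for y in (30,45,55,65)]))
for z in (40,44,48): print(z,q([[519,54.7,z],[519,65.7,z],[519,43.7,z]]))
E
```

```text
[[289.0, 407.0], [271.0, 436.0], [259.0, 456.0], [246.0, 476.0]]
40 [[280.0, 459.0], [266.0, 481.0], [293.0, 437.0]]
44 [[279.0, 447.0], [265.0, 469.0], [293.0, 425.0]]
48 [[279.0, 435.0], [265.0, 457.0], [293.0, 413.0]]
```

```bash
python3 -m handwheel '[0,0,-2,0, 0,0,-4,0, 0,0,-4,0]';python3 -m handwheel '[0,0,-2,0, 0,0,-2,0]'; python3 - <<'E'
from h import *
s=ctrl.observe();print(s["force"],s["eef_pos"])
e=cam("side");save(e,"pics/s7.png",(265,205,345,285),7.5)
E
```

```text
t: 5.03
eef_pos: [518.7, 54.7, 23.7]
tcp_rot: [0.7, 0.714, -0.0, -0.0]
force: [-0.3, 0.3, -0.4]
width: -0.4
t: 5.28
eef_pos: [518.8, 54.7, 21.8]
tcp_rot: [0.7, 0.714, -0.0, -0.0]
force: [-1.1, 0.4, 0.2]
width: 0.0
[-1.14690436  0.3564296   0.20071069] [518.84504202  54.67240284  21.77543461]
```

View pics/s7.png

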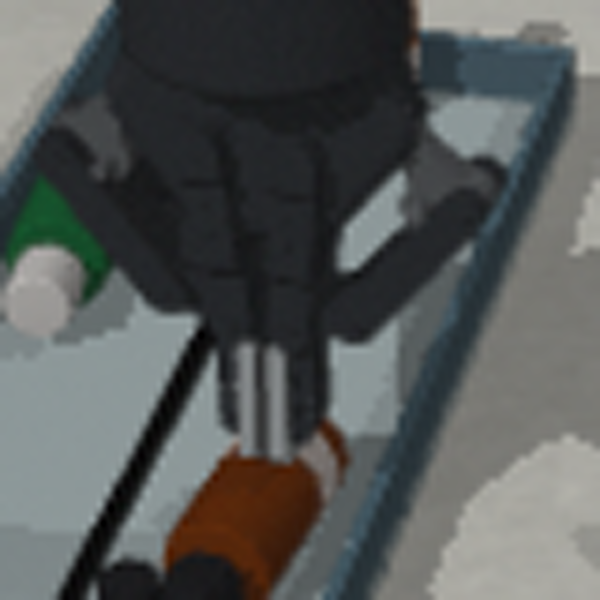

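```bash
python3 -m handwheel '[0,0,-1,0, 0,0,-2,0, 0,0,-2,0]';python3 -m handwheel '[0,0,-1,0, 0,0,-2,0, 0,0,-2,0]'
```

```text
t: 5.7
eef_pos: [518.9, 54.7, 19.9]
tcp_rot: [0.7, 0.715, -0.0, -0.0]
force: [-0.2, 0.3, 0.6]
width: 0.1
t: 6.08
eef_pos: [518.9, 54.7, 17.8]
tcp_rot: [0.7, 0.714, -0.0, -0.0]
force: [0.2, -0.3, -0.1]
width: 0.2
```

```bash
python3 - <<'E'
from h import *
e=cam("side");save(e,"pics/s8.png",(275,235,335,285),11)
q=lambda X:((proj(e,X)-[275,235]+.5)*11-.5).round().tolist()
print(q([[525,y,40] for y in (30,45,55,65)]))
E
```

```text
[[315.0, 267.0], [288.0, 310.0], [269.0, 339.0], [251.0, 368.0]]
```

View pics/s8.png

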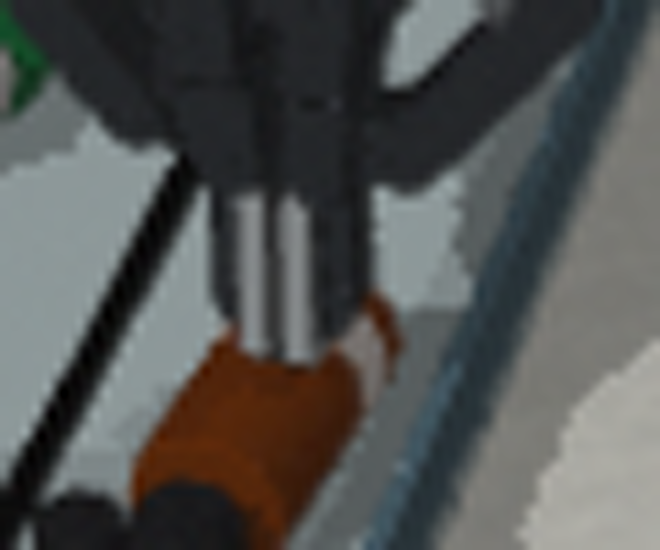

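The tip is now a few mm above the glass, at about (270, 360) in the crop against a bottle top line at about (255, 362). Going on in 1–2 mm steps.

```bash
python3 -m handwheel '[0,0,-1,0, 0,0,-1,0]';python3 -m handwheel '[0,0,-1,0, 0,0,-1,0]';python3 -m handwheel '[0,0,-1,0, 0,0,-1,0]'
```

```text
t: 6.38
eef_pos: [518.9, 54.7, 16.9]
tcp_rot: [0.7, 0.715, -0.0, -0.0]
force: [-0.7, -0.4, 0.8]
width: 0.1
t: 6.62
eef_pos: [518.9, 54.7, 15.9]
tcp_rot: [0.7, 0.714, -0.0, -0.0]
force: [-1.3, -0.2, 0.9]
width: -0.0
t: 6.88
eef_pos: [520.0, 54.7, 15.7]
tcp_rot: [0.7, 0.714, 0.001, 0.001]
force: [0.1, 0.3, 3.6]
width: -0.0
```

Contact: 3.6 N up at a reported z of 15.7, so tip height is about reported z + 24. First stroke: press a little and roll.

```bash
python3 -m handwheel '[0,0,-0.5,0, 3,0,-0.5,0, 7,0,-0.5,0, 11,0,-0.5,0, 15,0,-0.5,0, 19,0,-0.5,0, 22,0,-0.5,0, 24,0,-0.5,0, 24,0,-0.5,0]'; python3 - <<'E'
from h import *
e=cam("side");save(e,"pics/s9.png",(265,225,335,285),11)
E
```

```text
t: 8.0
eef_pos: [544.6, 54.3, 15.6]
tcp_rot: [0.7, 0.715, 0.001, 0.001]
force: [0.3, 0.0, 5.7]
width: 0.1
```

View pics/s9.png

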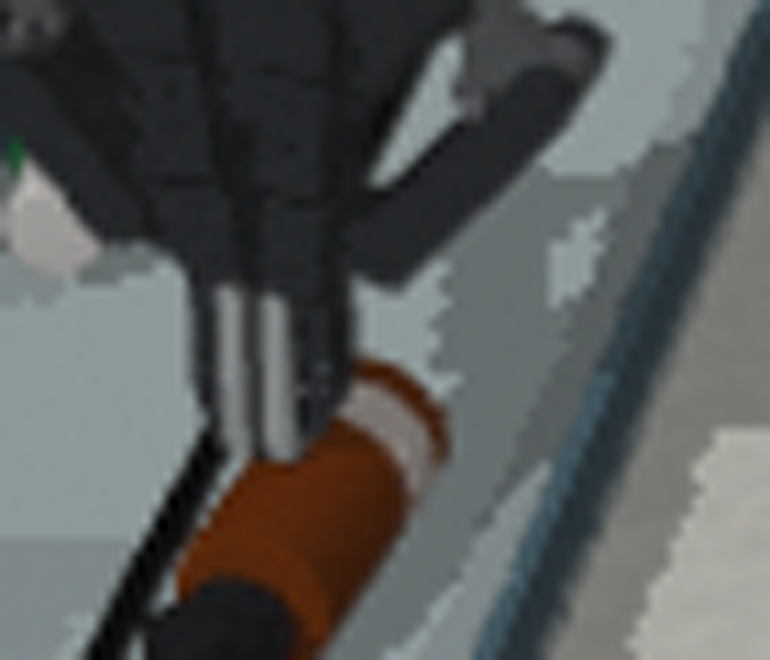

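It rolled about 12 mm. I'll lift, step back, and look again.

```bash
python3 -m handwheel '[0,0,6,0, -5,0,16,0, -15,0,24,0, -15,0,24,0]'; python3 - <<'E'
from h import *
e=cam("side");save(e,"pics/s10.png",(255,225,335,285),10)
q=lambda X:((proj(e,X)-[255,225]+.5)*10-.5).round().tolist()
print(q([[538,y,40] for y in (23,55,87)]))
E
```

```text
t: 8.55
eef_pos: [527.3, 54.8, 39.1]
tcp_rot: [0.7, 0.715, 0.0, 0.0]
force: [0.5, -0.2, 0.9]
width: -0.0
[[439.0, 314.0], [385.0, 397.0], [329.0, 483.0]]
```

View pics/s10.png

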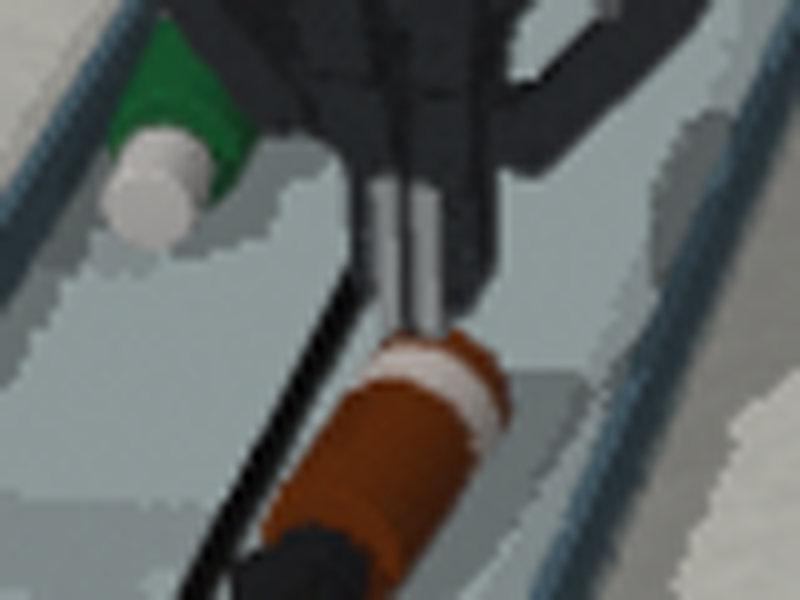

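```bash
cat >> h.py <<'E'
from scipy.optimize import least_squares
def hull(d,x,y,yaw,z=24,r=16,h=32):
    a=np.linspace(0,2*np.pi,60)
    P=[[ r*np.cos(t),s*h, r*np.sin(t)] for s in(-1,1) for t in a]
    P=np.array(P);c,s=np.cos(yaw),np.sin(yaw)
    W=np.c_[P[:,0]*c-P[:,1]*s+x,P[:,0]*s+P[:,1]*c+y,P[:,2]+z]
    return cv2.convexHull(proj(d,W).astype(np.float32))
M=np.array([574.5,-8.]);TH=0.083
def fit(d,pts,x0):
    f=lambda p:[cv2.pointPolygonTest(hull(d,*p),(float(a),float(b)),True) for a,b in pts]+[0.02*(p[1]-x0[1])]
    r=least_squares(f,x0,x_scale=[1,1,.02],diff_step=1e-4);p=r.x
    dx=p[:2]-M;c,s=np.cos(TH),np.sin(TH)
    print("pose",p.round(3),"line x,y",(dx@[c,s]).round(1),(dx@[-s,c]).round(1),"dyaw",round(p[2]-TH,3),"res",np.round(r.fun,2)); return p
E
python3 - <<'E'
from h import *
e=cam("side")
# initial check from first side picture
fit(e,c2p([(350,330),(337,352),(325,372),(417,352),(405,372),(393,392),(432,318),(427,297),(410,287)],215,195,4.5),[525,54,0])
fit(e,c2p([(265,520),(295,470),(325,425),(365,370),(400,575),(440,510),(480,450),(508,415),(500,370)],255,225,10),[537,54,0])
E
```

```text
pose [525.289  57.568   0.   ] line x,y -43.6 69.4 dyaw -0.083 res [ 0.09  0.3   0.46  0.18  0.19  0.19  0.48 -0.35  0.1   0.07]
pose [537.734  57.668   0.   ] line x,y -31.2 68.5 dyaw -0.083 res [ 0.62  0.42  0.44  0.75  0.83  0.82  0.55 -0.13  0.16  0.07]
```

```bash
cat >> h.py <<'E'
def fit(d,pts,x0):
    g=lambda p:(p[0],p[1],(p[2]-300)/100)
    f=lambda p:[cv2.pointPolygonTest(hull(d,*g(p)),(float(a),float(b)),True) for a,b in pts]+[0.02*(p[1]-x0[1])]
    r=least_squares(f,[x0[0],x0[1],300+100*x0[2]],diff_step=1e-3);p=np.array(g(r.x))
    dx=p[:2]-M;c,s=np.cos(TH),np.sin(TH)
    print("pose",p.round(3),"line x,y",(dx@[c,s]).round(1),(dx@[-s,c]).round(1),"dyaw",round(p[2]-TH,3),"res",np.round(r.fun,2)); return p
E
python3 - <<'E'
from h import *
e=cam("side")
fit(e,c2p([(350,330),(337,352),(325,372),(417,352),(405,372),(393,392),(432,318),(427,297),(410,287)],215,195,4.5),[525,54,0])
fit(e,c2p([(265,520),(295,470),(325,425),(365,370),(400,575),(440,510),(480,450),(508,415),(500,370)],255,225,10),[537,54,0])
E
```

```text
pose [5.25473e+02 5.67680e+01 2.60000e-02] line x,y -43.5 68.6 dyaw -0.057 res [ 0.18  0.19  0.16 -0.04  0.16  0.35  0.2  -0.34  0.26  0.06]
pose [ 5.37736e+02  5.76640e+01 -1.00000e-03] line x,y -31.2 68.5 dyaw -0.084 res [ 0.64  0.43  0.44  0.74  0.82  0.82  0.57 -0.12  0.17  0.07]
```

Bottle now at x' ≈ -31, having rolled 12.3 mm, and about -0.08 rad off the line. Second stroke: 30 mm with a slight yaw twist.

```bash
python3 -m handwheel '[3,1,-12,0, 3,1,-21,0, 3,1,-24,0, 6,1,-24,0.01, 10,1,-24,0.02, 15,1,-24,0.03, 20,1,-24,0.05, 25,1.5,-24,0.06, 29,1.5,-24,0.07, 32,1.5,-24,0.08, 33,1.5,-24,0.08, 33,1.5,-24,0.08]'; python3 -m handwheel '[0,0,6,0, -6,0,16,0, -17,0,24,0, -17,0,24,0]'; python3 - <<'E'
from h import *
e=cam("side");save(e,"pics/s11.png",(245,225,325,285),10)
E
```

```text
t: 10.2
eef_pos: [562.7, 55.6, 15.1]
tcp_rot: [0.671, 0.742, 0.001, 0.001]
force: [0.4, -1.5, 6.7]
width: -0.1
t: 10.7
eef_pos: [543.2, 56.4, 39.1]
tcp_rot: [0.67, 0.742, 0.0, 0.0]
force: [-0.3, 0.8, -0.6]
width: 0.1
```

View pics/s11.png

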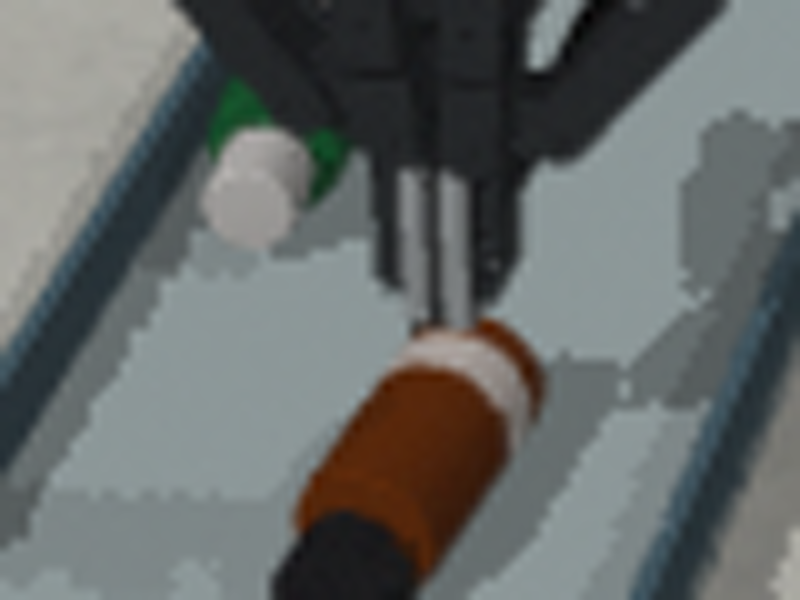

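```bash
python3 - <<'E'
from h import *
e=cam("side")
fit(e,c2p([(302,498),(335,447),(370,397),(408,345),(440,557),(475,500),(510,445),(545,390),(530,347)],245,225,10),[552,56,0])
E
```

```text
pose [ 5.52171e+02  5.77500e+01 -4.00000e-03] line x,y -16.8 67.4 dyaw -0.087 res [ 0.49  0.33  0.39  0.58  0.5   0.62  0.64 -0.02  0.01  0.03]
```

x' ≈ -16.8 now. The third stroke, 34 mm, should centre it and take the turn past 2.6 rad.

```bash
python3 -m handwheel '[0,0,-12,0, 0,0,-21,0, 0,0,-24,0, 3,0,-24,0, 8,0,-24,0, 13,0,-24,0, 18,0,-24,0, 23,0,-24,0, 28,0,-24,0, 32,0,-24,0, 34,0,-24,0, 34,0,-24,0]'; python3 -m handwheel '[0,0,6,0, 0,0,16,0, -14,0,30,0, -14,0,30,0]'; python3 - <<'E'
from h import *
e=cam("side");save(e,"pics/s12.png",(240,220,320,280),10)
E
```

```text
t: 12.3
eef_pos: [579.8, 55.7, 15.1]
tcp_rot: [0.671, 0.742, 0.001, 0.001]
force: [1.0, -1.8, 6.4]
width: -0.1
t: 12.8
eef_pos: [564.1, 56.3, 45.4]
tcp_rot: [0.67, 0.742, 0.0, 0.001]
force: [-0.3, -0.0, -0.4]
width: 0.2
```

View pics/s12.png

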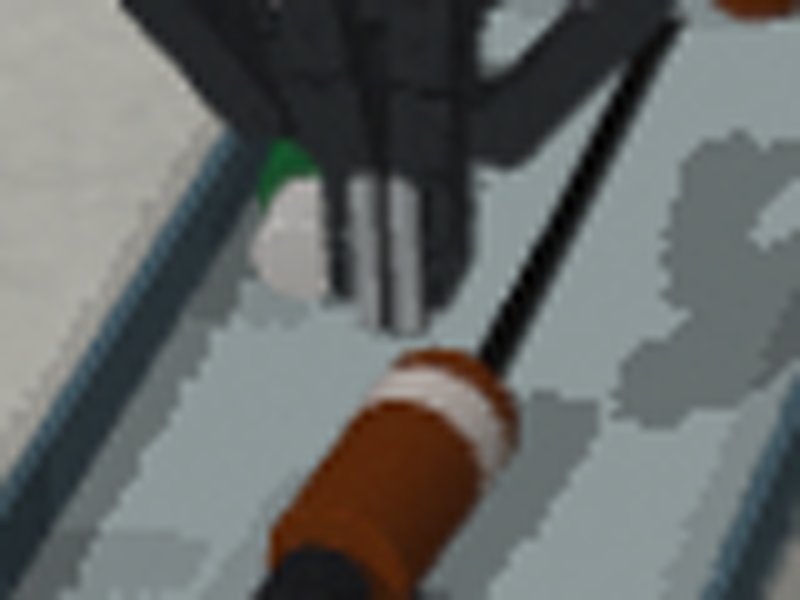

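```bash
python3 - <<'E'
from h import *
e=cam("side")
fit(e,c2p([(272,530),(305,477),(340,425),(378,377),(420,580),(450,530),(485,480),(516,430),(500,378),(430,352)],240,220,10),[569,56,0])
E
```

```text
pose [ 5.69853e+02  5.85840e+01 -5.00000e-03] line x,y 0.9 66.7 dyaw -0.088 res [ 0.41  0.03 -0.12  0.2   0.22  0.48  0.33 -0.14 -0.41  0.55  0.05]
```

Amber measures x' ≈ +0.9, dyaw ≈ -0.09: in tolerance. Moving up and over to above green, then checking with the top camera.

```bash
python3 -m handwheel '[0,0,30,0, 10,-15,45,0, 25,-45,45,0, 45,-85,45,0, 65,-125,45,0, 74,-135,30,0, 74,-135,10,0, 74,-135,-5,0, 74,-135,-10,0, 74,-135,-10,0]'; python3 - <<'E'
from h import *
d=cam("top");save(d,"pics/t13.png",(208,145,408,245),4)
e=cam("side");save(e,"pics/s13.png",(225,190,335,290),7)
s=ctrl.observe();print(s["eef_pos"],s["force"])
E
```

```text
t: 14.15
eef_pos: [637.3, -77.7, 33.8]
tcp_rot: [0.67, 0.742, -0.0, -0.001]
force: [-0.2, 0.6, 0.6]
width: -0.1
[638.52547758 -78.32219991  35.21145741] [ 0.17287605 -0.50604039  0.14968152]
```

View pics/t13.png

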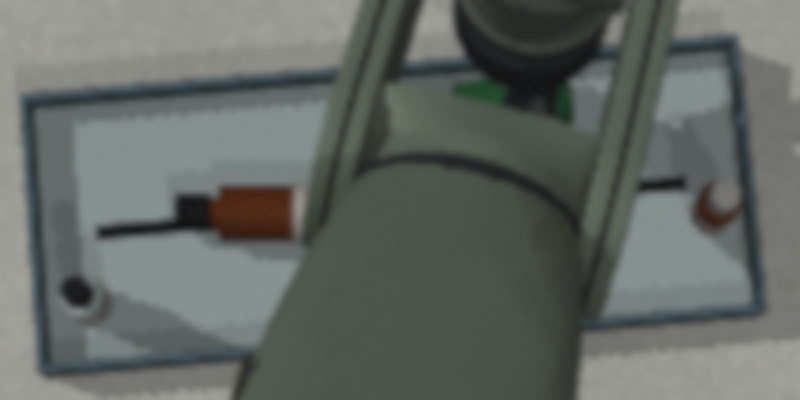

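View pics/s13.png

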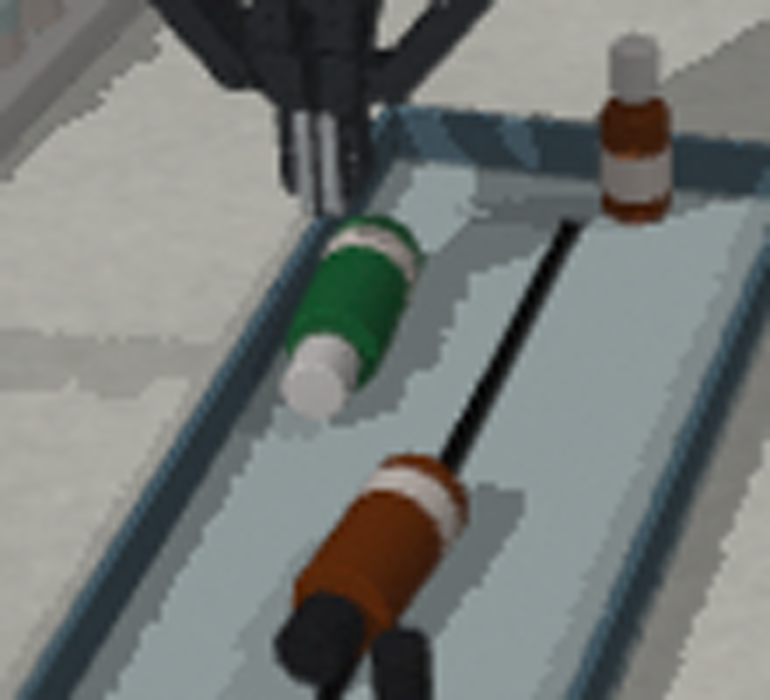

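```bash
python3 - <<'E'
from h import *
d=cam("top");e=cam("side")
a=ray(d,c2p([(219,212.5),(298,213.5)],208,145,4),24);v=a[0]-a[1];c=a[0]-v/np.linalg.norm(v)*32
print(a.round(1),c,"x'",(c[:2]-M)@[np.cos(TH),np.sin(TH)],"dyaw",np.arctan2(-v[0],v[1])-TH)
fit(e,c2p([(298,560),(330,510),(360,467),(390,638),(420,590),(450,545),(468,500),(450,470),(410,455)],225,190,7),[569,56,0])
fit(e,c2p([(288,335),(305,290),(325,242),(362,388),(387,345),(412,295),(422,255),(405,225),(378,216)],225,190,7),[630,-79,.1])
E
```

```text
[[569.1  85.7  24. ]
 [568.4  42.1  24. ]] [568.56797197  53.68287187  24.        ] x' -0.7978047399987135 dyaw -0.09913323859278954
pose [5.70621e+02 5.71920e+01 9.00000e-03] line x,y 1.5 65.3 dyaw -0.074 res [-0.8  -1.06 -1.   -0.65 -0.57 -0.72 -0.69 -0.2   0.72  0.02]
pose [ 6.30137e+02 -7.22980e+01  1.60000e-01] line x,y 50.1 -68.7 dyaw 0.077 res [ 0.4  -0.04 -0.26  0.37  0.27 -0.32 -0.1  -0.1   0.42  0.13]
```

Amber: top camera gives x' = -0.8 and side +1.5, with dyaw about -0.09, so it's placed. Green is at x' ≈ 50 and y ≈ -75. Descending onto green.

```bash
python3 -m handwheel '[0,1,-10,0, 0,1,-17,0, 0,1,-19,0, 0,1,-20,0, 0,1,-20,0]'
```

```text
t: 14.98
eef_pos: [639.2, -77.5, 15.6]
tcp_rot: [0.671, 0.742, 0.001, 0.001]
force: [0.5, 1.9, 4.5]
width: 0.0
```

Contact at 4.5 N as predicted. First stroke.

```bash
python3 -m handwheel '[-3,-0.3,-0.3,0, -7,-0.7,-0.3,0, -12,-1.2,-0.3,0, -17,-1.7,-0.3,0, -22,-2.2,-0.3,0, -26,-2.6,-0.3,0, -28,-2.8,-0.3,0, -28,-2.8,-0.3,0]';python3 -m handwheel '[0,0,6,0, 0,0,16,0, 15,1.5,24,0, 15,1.5,24,0]'; python3 - <<'E'
from h import *
e=cam("side");save(e,"pics/s14.png",(235,195,335,270),8)
E
```

```text
t: 15.98
eef_pos: [611.3, -81.5, 15.6]
tcp_rot: [0.671, 0.742, 0.0, 0.002]
force: [-0.6, -0.2, 5.8]
width: -0.1
t: 16.48
eef_pos: [626.5, -79.4, 39.4]
tcp_rot: [0.67, 0.742, 0.001, 0.001]
force: [0.2, -0.3, 0.1]
width: -0.2
```

View pics/s14.png

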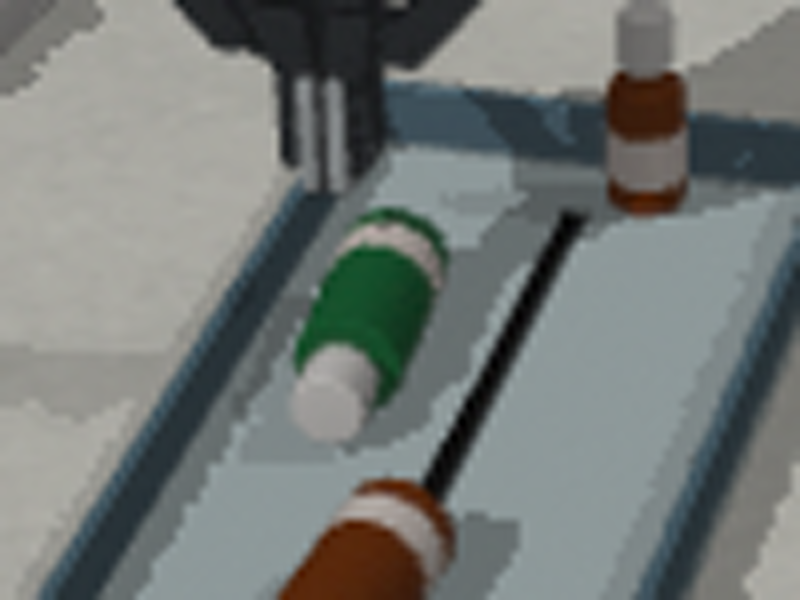

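```bash
python3 - <<'E'
from h import *
e=cam("side")
fit(e,c2p([(297,355),(318,303),(345,245),(392,398),(417,347),(440,290),(447,255),(430,222),(395,208)],235,195,8),[616,-80,.1])
E
```

```text
pose [ 6.15843e+02 -7.42190e+01  1.60000e-01] line x,y 35.7 -69.4 dyaw 0.077 res [0.45 0.34 0.54 0.64 0.23 0.16 0.33 0.06 0.12 0.12]
```

Green is now at x' ≈ 35.7. Second stroke, 30 mm.

```bash
python3 -m handwheel '[-2,0,-12,0, -2,0,-21,0, -2,0,-24,0, -5,-0.3,-24,0, -10,-1,-24,0, -15,-1.5,-24,0, -20,-2,-24,0, -25,-2.5,-24,0, -29,-2.8,-24,0, -32,-3,-24,0, -32,-3,-24,0]';python3 -m handwheel '[0,0,6,0, 0,0,16,0, 16,1.5,24,0, 16,1.5,24,0]'; python3 - <<'E'
from h import *
e=cam("side");save(e,"pics/s15.png",(235,195,335,270),8)
E
```

```text
t: 17.95
eef_pos: [593.8, -82.9, 15.2]
tcp_rot: [0.671, 0.742, 0.0, 0.001]
force: [-0.6, -0.1, 6.8]
width: 0.1
t: 18.45
eef_pos: [610.6, -80.8, 39.3]
tcp_rot: [0.67, 0.742, 0.001, 0.001]
force: [-0.3, 0.3, 0.1]
width: 0.1
```

View pics/s15.png

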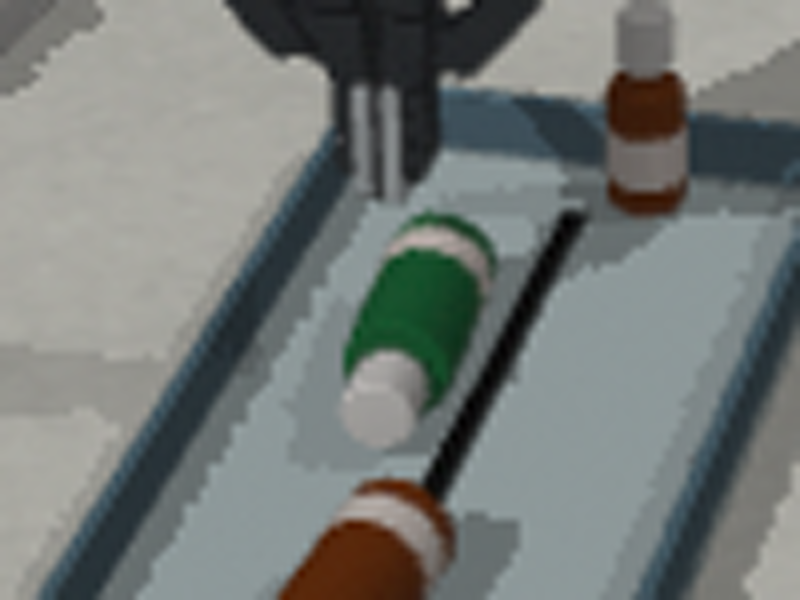

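```bash
python3 - <<'E'
from h import *
e=cam("side")
fit(e,c2p([(345,360),(367,308),(393,250),(442,400),(467,347),(490,290),(495,258),(480,228),(440,212)],235,195,8),[600,-80,.1])
E
```

```text
pose [ 6.01763e+02 -7.58510e+01  1.51000e-01] line x,y 21.5 -69.9 dyaw 0.068 res [0.45 0.45 0.53 0.67 0.26 0.19 0.34 0.04 0.04 0.08]
```

x' ≈ 21.5. Two shorter strokes left. First, 24 mm.

```bash
python3 -m handwheel '[0,0,-12,0, 0,0,-21,0, 0,0,-24,0, -3,-0.3,-24,0, -7,-0.7,-24,0, -12,-1.2,-24,0, -17,-1.7,-24,0, -21,-2,-24,0, -24,-2.4,-24,0, -24,-2.4,-24,0]';python3 -m handwheel '[0,0,6,0, 0,0,16,0, 13,1.3,24,0, 13,1.3,24,0]'; python3 - <<'E'
from h import *
e=cam("side");save(e,"pics/s16.png",(235,195,335,270),8)
E
```

```text
t: 19.8
eef_pos: [586.4, -83.5, 15.6]
tcp_rot: [0.671, 0.742, 0.001, 0.001]
force: [0.2, -0.2, 8.1]
width: -0.0
t: 20.3
eef_pos: [600.4, -82.0, 39.6]
tcp_rot: [0.67, 0.742, 0.001, 0.002]
force: [0.6, 0.6, 0.3]
width: 0.3
```

View pics/s16.png

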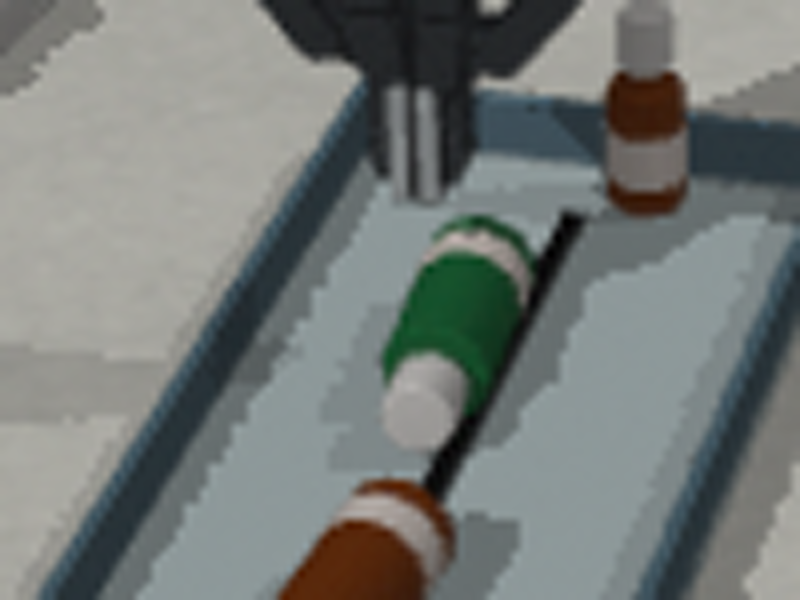

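```bash
python3 - <<'E'
from h import *
e=cam("side")
fit(e,c2p([(385,362),(407,308),(433,250),(482,403),(507,350),(528,295),(533,262),(518,230),(478,215)],235,195,8),[590,-80,.1])
E
```

```text
pose [ 5.90509e+02 -7.73630e+01  1.47000e-01] line x,y 10.2 -70.5 dyaw 0.064 res [ 0.49  0.39  0.53  0.65  0.17  0.2   0.43 -0.05 -0.01  0.05]
```

```bash
python3 -m handwheel '[0,0,-12,0, 0,0,-21,0, 0,0,-24,0, -3,-0.3,-24,0, -7,-0.7,-24,0, -11,-1.1,-24,0, -15,-1.5,-24,0, -18,-1.8,-24,0, -20.5,-2,-24,0, -20.5,-2,-24,0]';python3 -m handwheel '[0,0,6,0, 0,0,16,0, 0,0,50,0, 0,-5,90,0, -50,-40,120,0, -100,-100,120,0, -150,-160,120,0, -190,-220,120,0, -220,-280,120,0, -230,-330,120,0, -230,-330,120,0]'; python3 - <<'E'
from h import *
d=cam("top");save(d,"pics/t17.png",(208,145,408,245),4)
e=cam("side");save(e,"pics/s17.png",(235,195,335,290),7)
E
```

```text
t: 21.65
eef_pos: [579.0, -84.1, 15.6]
tcp_rot: [0.671, 0.742, 0.001, 0.001]
force: [-0.6, -0.2, 8.4]
width: -0.1
t: 23.02
eef_pos: [345.8, -416.3, 134.5]
tcp_rot: [0.672, 0.741, -0.0, 0.0]
force: [0.6, 1.4, 0.2]
width: 0.0
```

View pics/t17.png

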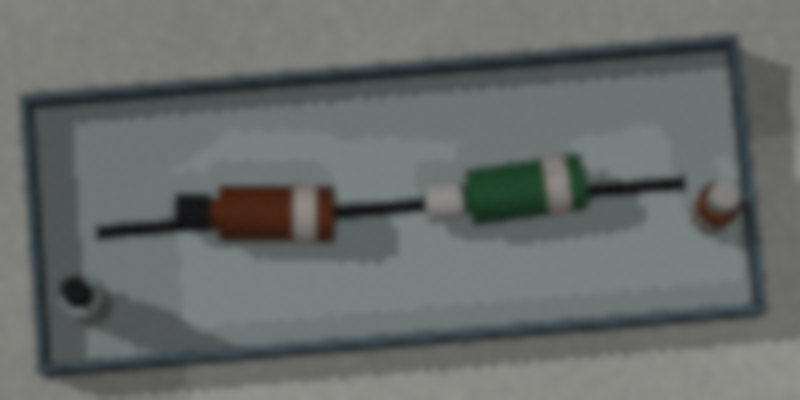

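View pics/s17.png

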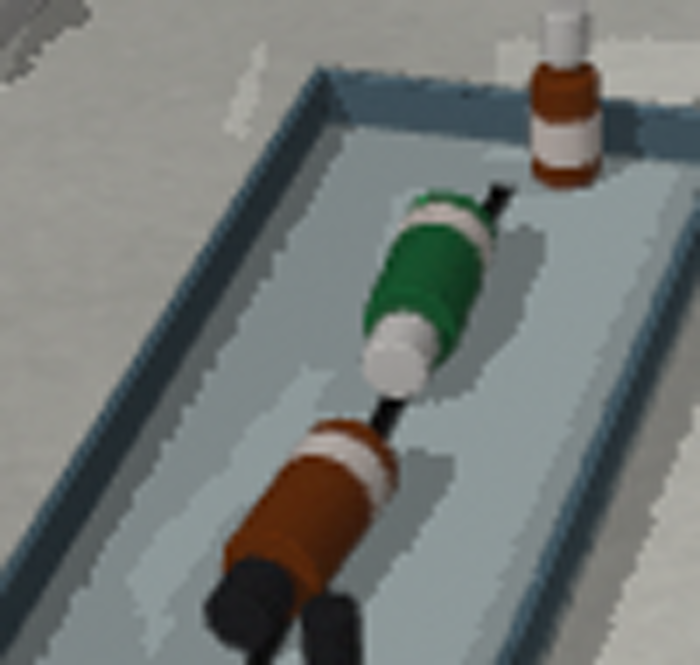

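```bash
python3 - <<'E'
from h import *
d=cam("top");e=cam("side")
for n,P in dict(amber=[(213,212),(333,213.5)],green=[(468,196),(586,181)]).items():
    a=ray(d,c2p(P,208,145,4),24);v=a[0]-a[1];c=a[:2].mean(0)
    print(n,c.round(1),np.linalg.norm(v).round(1),"x'",((c[:2]-M)@[np.cos(TH),np.sin(TH)]).round(1),"dyaw",(np.arctan2(-v[0],v[1])-TH).round(3))
fit(e,c2p([(226,545),(260,490),(295,440),(325,600),(355,552),(382,507),(398,470),(380,435),(340,420)],235,195,7),[570,56,0])
fit(e,c2p([(366,325),(386,278),(408,228),(452,355),(472,310),(490,265),(495,232),(480,205),(445,190)],235,195,7),[580,-79,.1])
E
```

```text
amber [568.8  55.9  24. ] 66.1 x' -0.3 dyaw -0.099
green [581.9 -84.2  24. ] 65.7 x' 1.1 dyaw 0.042
pose [5.6902e+02 5.8435e+01 1.4000e-02] line x,y 0.0 66.7 dyaw -0.069 res [-0.16 -0.51 -0.35 -0.27 -0.26 -0.11 -0.23 -0.17  0.35  0.05]
pose [ 5.80484e+02 -7.80810e+01  1.45000e-01] line x,y 0.2 -70.3 dyaw 0.062 res [ 0.52  0.68  0.81  0.73  0.36  0.23  0.54  0.22 -0.25  0.02]
```

Both bottles are within about 1 mm of the line and 0.1 rad of its direction in both cameras. They are at rest, the arm is clear, and the standing items look unmoved. Handing in.

```bash
python3 -c "
from workcell import ctrl
print(ctrl.finish_job()); s=ctrl.observe();print(s['t'],s['force'])"
```

```text
the job is handed in; nothing more can be done
None
the job is handed in; nothing more can be done
```

I rolled the amber bottle onto the line in three fingertip strokes on its top. I then rolled the green bottle onto it in four, pressing with about 4–8 N and lifting clear between strokes. I handed the job in at about 23 s of the 72 s allowed.

| Last check | Offset from line (top / side camera) | Angle to line (top / side camera) | Rolled in total |
|---|---|---|---|
| Amber | -0.3 / 0.0 mm | -0.10 / -0.07 rad | about 44 mm, a turn of about 2.8 rad |
| Green | +1.1 / +0.2 mm | +0.04 / +0.06 rad | about 50 mm, a turn of about 3.1 rad |

- **Limits:** all of these are within 7 mm and 0.2 rad, and the middle of each glass lies about 70 mm from the line's middle. The turns are worked out from the distance rolled, not measured.
- **Standing items:** both tray vials looked unmoved in the last pictures. I did not measure them or view the bench items again.
- **Tool height:** the shut fingertip touched the bottles at about 24 mm above the reported TCP height, so I set the pressing height by force and camera instead.
- **Amber angle:** turning the tool a little during its second stroke did not straighten the bottle, so I left it about 0.1 rad off.

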